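# Set up a roller and its witness coupons for hardness testing

## Robot

A 6-joint arm with a two-finger parallel gripper is mounted at the origin on a cart in front of the work surface, level with it; the furniture and walls round the work are solid. World frame = base frame: x ahead of the robot, y to its left, z up, the work surface at z = 0. Lengths are in m, angles in rad, forces in N, time in s.
With the tool pointing down it reaches from about 0.3 to 0.75 m from the base axis. Payload 8.5 kg.
Tool frame: the origin (TCP) lies midway between the tips of the shut fingers; the grasp point (between the pads) lies 19 mm behind it; z points along the fingers, y is the line along which they close (so a half turn about z gives the same grasp; the last joint's range is limited). The gripper opens to 85 mm and grips with 20 to 120 N. Pads are 22 mm wide; open, the fingers measure 114 mm over their backs; the gripper's body (76 mm by 85 mm) begins 54 mm behind the grasp point. The pads swing forward as they close: fully open they stand 13 mm farther back than shut.
Start: joints at [1.08, 0.381, 1.297, -0, 1.464, -0.215], TCP at [0.15, 0.529, 0.231] pointing down, gripper open.
Joint ranges: [-3.11, 3.11], [-0.89, 2.33], [0.22, 2.48], [-1.42, 4.56], [0.17, 2.85], [-2.88, 2.88]. Speed limits (rad/s): [2.39, 2.39, 3.14, 3.14, 3.14, 3.14].

## Interface

Orientations are given as a unit quaternion [x, y, z, w].
In Python, from rig import robot gives the robot as it stands.
- The arm moves only by the tool carry_out, never from a script. Its argument "targets" is a list of rows, each a list of 3 entries, a list of its own where there are three numbers: the shift along the world's x, y, z in cm, then the turn, a rotation vector about the world's x, y, z in rad, then the opening, from 0 (shut) to 1 (fully open). In form: [[[tx, ty, tz], [wx, wy, wz], claw], ...]. A call has 1 to 10 rows; each row shifts and turns the commanded pose from where the row before left it; what a row does not reach is not made up. A row lasts 1/8 s, in which the tool goes at most 62.5 mm and 10.7 degrees, less where a joint would pass 70% of its speed; a pose out of reach is approached as far as the arm can. A call with a gripper value outside its range is refused whole. The fingers move at their own pace and stop on an object; "squeeze" is the grip in N (left out, the last holds). Time passes only in rows, so rows that do not move let the fingers close. It gives the time, the measured TCP pose, the force, the opening and the grip force at its end, in the units of the state.
- robot.get_state(): the state, without advancing time (a new reading comes with each control period).
- robot.snapshot(name): name is "side" or "top"; returns (picture, depth): 420x560x3 uint8, blue, green, red; 420x560 float32, m along the optical axis (not along the pixel's ray), 0 where there is no reading.
- robot.camera_info(name): a dict with "fx", "fy", "cx", "cy" (pixels), "eye" and "orientation" of the camera in the world. Camera axes: x right, y down, z forward; pixel columns grow to the right and rows downward; lengths in m; the calibration is good to about 2 mm. A picture is of the moment at which its call begins. camera_info takes no time and is no camera call.
- robot.finish_job(): hands the job in; it is judged then, once.
Trained networks look in the newest picture that a camera, given by its name, has taken for a name from the list of things; names that differ only in an ending like _2 or _b are one class to them, and where a whole thing is asked for, a point or a joint stands for the part that bears it (a point fixed in the world has none). Each returns a list of dicts, best first, with "confidence" (0 to 1); they miss things now and then, are a little off and sometimes report something else, mostly with a low value. They report only what shows in the picture. A call takes as long as a camera call.
- robot.regions_of(target, camera): "mask" (420x560 bool, what is visible of it) and "rect" ([centre column, centre row, width, height] in pixels, round what is visible of it).
- robot.landmark_of(target, camera): "pixel" ([column, row] in pixels: a listed point, or the origin of a listed thing).
The state is a dict: "clock": time; "joint_pos": joint angles; "dq": joint speeds; "joint_efforts": joint torques, N m; "eef_pos": TCP position; "ee_rot": TCP orientation; "ft_force": force on the tool from outside, world axes, zero at the start; "wrist_torque": the same for the moment, N m; "grip_width": finger opening in m; "grip_force": force on a finger pad.
Only numpy, scipy, OpenCV 4.12 (cv2) and the standard library are available. Lean on these libraries where they do the work, as an engineer would, in place of code of your own. Each camera call takes 0.05 s, during which the arm holds its last target. There are 200 camera calls.

## Task

Set this heat-treatment batch up for hardness testing: swing the vee fixture's hinged hold-down all the way up, roll the steel roller along the shelf (do not lift it) until it drops into the vee, let it settle there by itself with nothing touching it, and only then lower the hold-down gently until its rubber pad rests on the roller. Also move every witness coupon from the sloping drain stand to the wooden slotted rack, each standing on edge in a free slot, centred along the slot and down on the slot's floor; this may be done at any time. The coupon already filed in the rack stays filed, and the other things on the bench are left alone.

Things in the scene. Friction and masses are not known exactly. Their poses are not given: they have to be found in the camera images.
- fixture: grey painted vee fixture with steel vee and shelf, 176 (x) x 290 (y) mm, fixed, placed differently each time. Origin on the bench under the bottom line of the vee; x runs along the vee (the roller's axis), y points the way the roller must roll, z up. Side cheeks (inner faces at x +-78, 8 mm thick, top at z 68 mm) guide the roller's ends; hinge posts (x +-74 to +-86, y 60 to 90 mm) rise to z 136 mm
- vee_seat (a point): where the roller's centre comes to rest in the vee: y 0, z 71.5 mm in the fixture's frame. The vee is steel, 90 degrees, its bottom line at z 22 mm; its far flank rises to y +44, z 66 mm
- shelf_edge (a point): middle of the edge between shelf and vee, at y -30, z 52 mm in the fixture's frame. The flat steel shelf runs from here back to the lip at y -136 mm, falling 2 degrees towards the lip; a roller whose centre passes this edge drops into the vee by itself
- lip_top (a point): top of the lip at the shelf's outer end, z 60 mm, y -139.5 mm in the fixture's frame (the lip is 8 mm thick); the roller waits against it
- hinge_axis (a point): middle of the hold-down's hinge axis, at y +75, z 122 mm in the fixture's frame; the axis is parallel to the fixture's x axis
- holddown (a joint): opening angle of the hold-down (rad): 0 fully down with nothing under it, 0.03 with its pad on a seated roller, pi/2 with arms upright, 1.75 at its rear stop, where it stays. A steel frame of 0.4 kg: two arms at x +-38 mm, 14 mm wide, reaching 111 mm from the hinge towards -y when down. Hinge with some friction; below about 1 rad it falls shut when let go
- handle (a point): centre of the hold-down's handle, a black round bar, diameter 12, length 96 mm, parallel to the hinge, on two thin posts 38 mm either side of the middle. With the hold-down down it is 90 mm to -y of the hinge axis and 45 mm above it, and swings with the hold-down. The arms' top lies 40 mm from the bar's axis. Pinched from above, the bar turns between the fingers as it swings
- pad (a point): rubber pad under the hold-down, 80 x 30 x 12.5 mm; this point is the centre of its underside, which meets the top of the roller
- roller: ground, oiled steel guide roller, 70 mm in diameter, 110 mm long, with a short journal (10 mm) at each end, 0.6 to 1.2 kg. Origin at its centre, x axis along its axis (y and z turn as it rolls). At the start it waits on the shelf against the lip, centre at about y -109, z 84.5 mm in the fixture's frame; left on the shelf it rolls back to the lip by itself
- stand: dark sheet-metal drain stand, 96 (x) x 206 (y) mm, fixed. Origin at the centre of its underside. Four sloping pockets 50 mm apart; coupons in them lie along the stand's x axis and lean against sheet fins, tops over towards the stand's -y, 20 degrees from upright. The fins cover the lower 40 mm of the coupon's leaning face. Not every pocket is filled
- rack: light wooden slotted rack, loose but heavy (2.2 kg), 92 (x) x 218 (y) mm, 38 mm high. Origin at the centre of its underside. Five slots along its x axis, open at both ends, at y -84, -42, 0, +42 and +84 mm, each 13 mm wide, floor at z 10, mouth at z 38 mm. A coupon standing in a slot has its centre at z 47.5 mm
- coupon_1: ground steel witness coupon, a plate 100 x 8 x 75 mm, 0.3 kg, with a small dark dot (wire hole) near one corner. Origin at the centre of the plate; its x axis runs along the 100 mm length, y through the 8 mm thickness, z along the 75 mm height. At the start it leans in pocket 1 of the drain stand (1 is at the stand's -y end); may be absent
- coupon_2: ground steel witness coupon, a plate 100 x 8 x 75 mm, 0.3 kg, with a small dark dot (wire hole) near one corner. Origin at the centre of the plate; its x axis runs along the 100 mm length, y through the 8 mm thickness, z along the 75 mm height. At the start it leans in pocket 2 of the drain stand (1 is at the stand's -y end); may be absent
- coupon_3: ground steel witness coupon, a plate 100 x 8 x 75 mm, 0.3 kg, with a small dark dot (wire hole) near one corner. Origin at the centre of the plate; its x axis runs along the 100 mm length, y through the 8 mm thickness, z along the 75 mm height. At the start it leans in pocket 3 of the drain stand (1 is at the stand's -y end); may be absent
- coupon_4: ground steel witness coupon, a plate 100 x 8 x 75 mm, 0.3 kg, with a small dark dot (wire hole) near one corner. Origin at the centre of the plate; its x axis runs along the 100 mm length, y through the 8 mm thickness, z along the 75 mm height. At the start it leans in pocket 4 of the drain stand (1 is at the stand's -y end); may be absent
- filed_a: ground steel witness coupon, a plate 100 x 8 x 75 mm, 0.3 kg, with a small dark dot (wire hole) near one corner. Origin at the centre of the plate; its x axis runs along the 100 mm length, y through the 8 mm thickness, z along the 75 mm height. Already filed in the rack's slot at y -42 mm; may be absent
- filed_b: ground steel witness coupon, a plate 100 x 8 x 75 mm, 0.3 kg, with a small dark dot (wire hole) near one corner. Origin at the centre of the plate; its x axis runs along the 100 mm length, y through the 8 mm thickness, z along the 75 mm height. Already filed in the rack's slot at y +42 mm; may be absent
- carton_blue: blue carton, 70 x 52 x 89 mm, bystander behind the work; origin at its underside
- tape_roll: roll of tape, 70 mm in diameter, lying flat, bystander at the front left; origin at its underside
- block_round_1: round steel reference block, 64 mm in diameter, 15 mm thick, bystander lying to the right of the work; origin at its underside

How it is judged:
By the outcome, as a careful person would: the job done as asked, in the order asked, and still so for the second after the job is handed in, with the robot touching nothing.
Of coupon_1, coupon_2, coupon_3, coupon_4 only 3 to 4 are there at a start; the rules pass over those that are not, and their reading is None.
Of filed_a, filed_b only 1 to 1 are there at a start; the rules pass over those that are not, and their reading is None.
At some moment in a run one of rack, roller may be knocked a few centimetres aside while the robot is not near it.
It also fails if it takes over 192 s, if anything falls off the work surface, if the arm or the gripper's body presses on something with over 40 N, if the wrist force passes 120 N, or if a joint passes its speed limit or range.

## Working session

There is one attempt and no reset: what is moved stays moved. The work goes in short steps, Python scripts to look and compute and a tool call to move; the robot and the scene stay as the last step left them, time stands still between calls to the robot, and variables do not carry over. Pictures are saved under pics/ and viewed, at most 14 in all, crops included, and the job is handed in when it is done.

Besides the shell and the picture viewer there is one more tool, called after "Request:" as name(argument=value, ...), one argument or row to a line, values as JSON. carry_out: Moves the arm, as the interface text tells. Its arguments: {"type":"object","properties":{"targets":{"type":"array"},"squeeze":{"type":"number"}},"required":["targets"]}

```bash
ls; mkdir -p pics
cat > h.py <<'E'
import numpy as np, cv2
from scipy.spatial.transform import Rotation as R
from rig import robot
def cam(n):
    c=robot.camera_info(n); return c,R.from_quat(c["orientation"]).as_matrix(),np.array(c["eye"])
def cloud(n,depth):
    c,M,e=cam(n); v,u=np.mgrid[:420,:560]
    p=np.stack([(u-c["cx"])/c["fx"]*depth,(v-c["cy"])/c["fy"]*depth,depth],-1)
    return p@M.T+e
def ray(n,px,z):
    c,M,e=cam(n); d=M@np.array([(px[0]-c["cx"])/c["fx"],(px[1]-c["cy"])/c["fy"],1]); return e+d*(z-e[2])/d[2]
def proj(n,p):
    c,M,e=cam(n); q=M.T@(np.asarray(p)-e); return np.array([q[0]/q[2]*c["fx"]+c["cx"],q[1]/q[2]*c["fy"]+c["cy"]])
E
python3 - <<'E'
from h import *
np.set_printoptions(precision=4,suppress=True)
print(robot.get_state())
for n in("top","side"):
    im,d=robot.snapshot(n); cv2.imwrite(f"pics/{n}0.png",im); np.save(f"pics/{n}0.npy",d)
    c,M,e=cam(n); print(n,e,M[:,2],c["fx"])
    for t in ["vee_seat","shelf_edge","lip_top","hinge_axis","handle","roller","stand","rack","coupon_1","filed_a"]:
        print(t,[(np.round(x["pixel"],1).tolist(),round(x["confidence"],2)) for x in robot.landmark_of(t,n)])
E
```

```text
pics
{'clock': 0.0, 'joint_pos': array([ 1.0797,  0.3812,  1.2982, -0.    ,  1.4636, -0.2153]), 'dq': array([-0.0014, -0.0009, -0.001 , -0.0005, -0.0011,  0.0005]), 'joint_efforts': array([  0.0028, -44.8444, -23.1286,   0.    ,   0.0046,  -0.    ]), 'eef_pos': array([0.1496, 0.529 , 0.2307]), 'ee_rot': array([ 0.1374,  0.9905, -0.0007, -0.0002]), 'ft_force': array([ 0.1594, -0.0535,  0.0419]), 'wrist_torque': array([ 0.0342, -0.1025, -0.0288]), 'grip_force': 0.0, 'grip_width': 0.08505815488594444}
top [ 0.2876 -0.0565  1.5336] [ 0.2232 -0.0014 -0.9748] 491.5150084119447
vee_seat [([283.9, 204.1], 0.81)]
shelf_edge [([293.9, 206.4], 0.6)]
lip_top [([330.4, 201.2], 0.81)]
hinge_axis [([258.6, 206.3], 0.75)]
handle [([293.2, 195.7], 0.61)]
roller [([321.9, 201.5], 0.85), ([374.1, 196.2], 0.4)]
stand [([264.6, 272.4], 0.69), ([261.8, 204.0], 0.19)]
rack [([345.4, 284.9], 0.67)]
coupon_1 [([292.1, 266.0], 0.92), ([323.8, 201.2], 0.63), ([278.7, 266.1], 0.62), ([240.9, 273.5], 0.61), ([256.7, 273.4], 0.54)]
filed_a [([329.4, 289.1], 0.64)]
side [-0.3512 -0.4409  0.6741] [ 0.8192  0.3156 -0.4789] 394.9809198595634
vee_seat [([284.4, 215.8], 0.88)]
shelf_edge [([294.9, 220.6], 0.69)]
lip_top [([324.6, 222.9], 0.92), ([289.8, 187.3], 0.73)]
hinge_axis [([258.6, 194.0], 0.78), ([371.6, 244.9], 0.29)]
handle [([291.6, 187.4], 0.62)]
roller [([318.6, 216.1], 0.85)]
stand [([238.3, 261.4], 0.72)]
rack [([311.5, 298.0], 0.75)]
coupon_1 [([231.7, 249.0], 0.74), ([247.9, 250.3], 0.66), ([215.3, 244.5], 0.65), ([262.7, 249.9], 0.52)]
filed_a [([296.3, 277.3], 0.85), ([283.9, 231.7], 0.66)]
```

Run:
```python
import cv2
t=cv2.imread("pics/top0.png")[150:330,180:420]; cv2.imwrite("pics/t0c.png",cv2.resize(t,None,fx=3.3,fy=3.3,interpolation=3))
t=cv2.imread("pics/side0.png")[150:350,150:400]; cv2.imwrite("pics/s0c.png",cv2.resize(t,None,fx=3,fy=3,interpolation=3))
from h import *
T=cloud("top",np.load("pics/top0.npy")); np.set_printoptions(precision=4,suppress=True)
for n,m in [("rack",robot.regions_of("rack","top")),("stand",robot.regions_of("stand","top")),("roller",robot.regions_of("roller","top")),("coupon",robot.regions_of("coupon_1","top")),("fixture",robot.regions_of("fixture","top"))]:
    for r in m:
        p=T[r["mask"]]; p=p[p[:,2]>0.004]
        if len(p)<5: continue
        (c,s,a)=cv2.minAreaRect((p[:,:2]*1000).astype(np.float32))
        print(n,round(r["confidence"],2),np.round(r["rect"]),len(p),"med",np.median(p,0),"z5,95",np.percentile(p[:,2],[5,95]),"rect",np.round(c),np.round(s),round(a,1))
for n,z in [("hinge_axis",.122),("lip_top",.06),("shelf_edge",.052),("vee_seat",.0715),("handle",.167),("roller",.0845),("stand",0),("rack",0)]:
    for cn in("top","side"):
        l=robot.landmark_of(n,cn)
        if l: print(n,cn,ray(cn,l[0]["pixel"],z))
```

```text
rack 0.81 [346. 285.  72.  38.] 2085 med [ 0.3885 -0.2542  0.0377] z5,95 [0.0091 0.0443] rect [ 380. -204.] [122. 327.] 11.4
rack 0.65 [243. 275.  14.  34.] 321 med [0.4295 0.0562 0.0666] z5,95 [0.025  0.0901] rect [429.  58.] [100.  33.] 6.1
stand 0.88 [260. 273.  60.  38.] 649 med [ 0.434  -0.0056  0.0205] z5,95 [0.0083 0.0271] rect [383.   3.] [201. 167.] 6.2
roller 0.87 [324. 200.  32.  42.] 917 med [ 0.6376 -0.1814  0.1137] z5,95 [0.0885 0.1223] rect [ 497. -154.] [101. 451.] 77.7
coupon 0.76 [293. 265.  16.  32.] 395 med [ 0.4522 -0.0903  0.0624] z5,95 [0.0208 0.0896] rect [395. -86.] [ 47. 218.] 87.0
coupon 0.71 [259. 273.  18.  34.] 342 med [0.4333 0.0079 0.0642] z5,95 [0.0211 0.0899] rect [382.  -6.] [209.  45.] 16.0
coupon 0.57 [278. 268.  14.  39.] 365 med [ 0.4467 -0.0399  0.063 ] z5,95 [0.0211 0.0895] rect [391. -44.] [208.  35.] 4.4
fixture 0.82 [295. 207.  96.  68.] 4339 med [ 0.6206 -0.0696  0.0553] z5,95 [0.0108 0.1355] rect [ 512. -116.] [429. 289.] 7.8
fixture 0.19 [260. 274.  54.  34.] 555 med [0.4342 0.0287 0.0206] z5,95 [0.0085 0.0273] rect [385.   5.] [200. 165.] 2.8
hinge_axis top [0.619  0.0068 0.122 ]
hinge_axis side [0.6361 0.0093 0.122 ]
lip_top top [ 0.6474 -0.2121  0.06  ]
lip_top side [ 0.6555 -0.2011  0.06  ]
shelf_edge top [ 0.6339 -0.0994  0.052 ]
shelf_edge side [ 0.6438 -0.1101  0.052 ]
vee_seat top [ 0.6369 -0.0684  0.0715]
vee_seat side [ 0.6263 -0.0815  0.0715]
handle top [ 0.6386 -0.0946  0.167 ]
handle side [ 0.6351 -0.0975  0.167 ]
roller top [ 0.6407 -0.1836  0.0845]
roller side [ 0.646  -0.1831  0.0845]
stand top [ 0.4364 -0.0064  0.    ]
stand side [ 0.4493 -0.0133  0.    ]
rack top [ 0.3953 -0.256   0.    ]
rack side [ 0.3879 -0.2496  0.    ]
```

View pics/t0c.png

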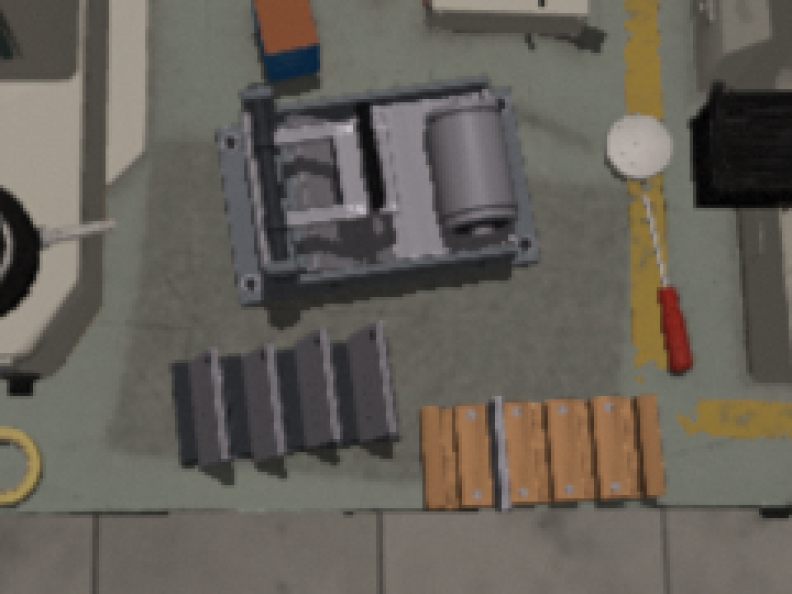

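View pics/s0c.png

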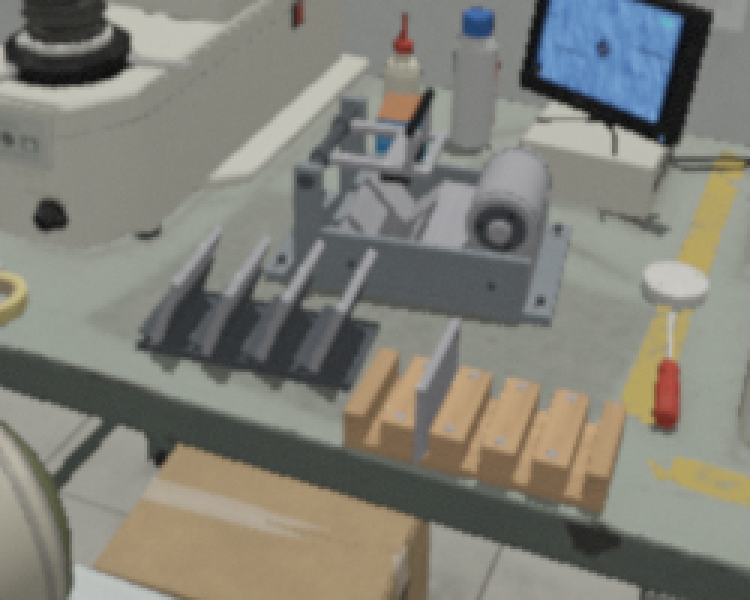

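The top view shows the fixture at upper centre with its lip to the right and hinge to the left. The stand holds four coupons, with top edges at about (220/270/330/385, 390) in the crop. The rack's filed coupon is in the second slot from the left. The side view agrees, so there are 4 free slots for 4 coupons. Next I'll refine the poses from depth.

```bash
cat > m.py <<'E'
from h import *
np.set_printoptions(precision=4,suppress=True)
def feats(tag):
    for n in("top","side"):
        T=cloud(n,np.load(f"pics/{n}{tag}.npy")).reshape(-1,3)
        def rep(nm,b,zr,axis):
            q=T[(T[:,0]>b[0])&(T[:,0]<b[1])&(T[:,1]>b[2])&(T[:,1]<b[3])&(T[:,2]>zr[0])&(T[:,2]<zr[1])]
            if len(q)<6: print(n,nm,len(q)); return
            d=np.polyfit(q[:,axis],q[:,1-axis],1); lo,hi=np.percentile(q[:,axis],[1,99])
            print(n,nm,len(q),"mean",q.mean(0),"slope deg",round(np.degrees(np.arctan(d[0])),1),"ext",np.array([lo,hi]),"mid",np.array([(lo+hi)/2,np.polyval(d,(lo+hi)/2)]),"zmax",np.percentile(q[:,2],98),"width",(q[:,1-axis]-np.polyval(d,q[:,axis])).std()*3.46)
        rep("postL",(.66,.76,-.05,.08),(.128,.142),1); rep("postR",(.5,.58,-.05,.08),(.128,.142),1)
        rep("cheekFar",(.68,.76,-.20,-.02),(.062,.074),1); rep("cheekNear",(.52,.6,-.22,-.02),(.062,.074),1)
        rep("lip",(.55,.75,-.26,-.195),(.055,.064),0)
        rep("handle",(.55,.7,-.13,-.05),(.158,.18),0)
        rep("rollertop",(.56,.74,-.23,-.13),(.114,.124),0)
        for i,y in enumerate((-.103,-.053,-.003,.047)): rep(f"c{i+1}",(.36,.52,y-.022,y+.022),(.08,.1),0)
        rep("filed",(.32,.48,-.25,-.18),(.06,.1),0)
        rep("racktop",(.3,.47,-.42,-.12),(.034,.041),1)
E
python3 - <<'E'
from m import *
feats("0")
T=cloud("top",np.load("pics/top0.npy")).reshape(-1,3)
q=T[(T[:,0]>.3)&(T[:,0]<.46)&(T[:,1]>-.42)&(T[:,1]<-.12)&(T[:,2]>.032)&(T[:,2]<.042)]
print(cv2.minAreaRect((q[:,:2]*1000).astype(np.float32)))
for cn in("top","side"): print([ray(cn,l["pixel"],.054) for l in robot.landmark_of("coupon_1",cn)])
E
```

```text
top postL 115 mean [ 0.6833 -0.0016  0.1323] slope deg 29.7 ext [-0.0476  0.0229] mid [-0.0123  0.6772] zmax 0.13980856290206703 width 0.05019343889474641
top postR 73 mean [ 0.553  -0.0108  0.1339] slope deg 18.0 ext [-0.0239  0.0022] mid [-0.0108  0.5529] zmax 0.14066685109112959 width 0.04323670198006592
top cheekFar 168 mean [ 0.7208 -0.1043  0.0679] slope deg -7.8 ext [-0.1975 -0.0229] mid [-0.1102  0.7216] zmax 0.07359104482837885 width 0.02272833246561635
top cheekNear 227 mean [ 0.562  -0.1089  0.0673] slope deg -3.8 ext [-0.2189 -0.0283] mid [-0.1236  0.563 ] zmax 0.07272273091946065 width 0.0383012426382784
top lip 39 mean [ 0.6218 -0.2122  0.0594] slope deg 5.2 ext [0.5664 0.731 ] mid [ 0.6487 -0.2098] zmax 0.06371536954368405 width 0.02703945872682381
top handle 135 mean [ 0.6352 -0.0896  0.1725] slope deg 7.4 ext [0.5897 0.6827] mid [ 0.6362 -0.0895] zmax 0.17789737706308806 width 0.01179986410434039
top rollertop 425 mean [ 0.6425 -0.184   0.1182] slope deg 5.9 ext [0.5895 0.698 ] mid [ 0.6438 -0.1839] zmax 0.1231324708089248 width 0.04100366267410165
top c1 118 mean [ 
[... 2592 characters left out ...]
.2068  0.0773] slope deg 2.2 ext [0.335 0.434] mid [ 0.3845 -0.2066] zmax 0.08560018088572657 width 0.008753047584164491
side racktop 1495 mean [ 0.3867 -0.2535  0.0371] slope deg -3.1 ext [-0.3542 -0.1399] mid [-0.2471  0.3864] zmax 0.03953555134264172 width 0.09466687282472991
((388.5946350097656, -246.06759643554688), (94.22042083740234, 218.48690795898438), 2.6658849716186523)
[array([ 0.4494, -0.0909,  0.054 ]), array([ 0.649 , -0.1922,  0.054 ]), array([ 0.4496, -0.0506,  0.054 ]), array([0.4286, 0.0629, 0.054 ]), array([0.4284, 0.0156, 0.054 ])]
[array([ 0.4277, -0.0058,  0.054 ]), array([ 0.44  , -0.0485,  0.054 ]), array([0.4284, 0.0454, 0.054 ]), array([ 0.4581, -0.0843,  0.054 ])]
```

Request:
carry_out(
  targets=[
    [[3, -4.6, 1], [0, 0, 0.1], 0.5],
    [[3, -4.6, 1], [0, 0, 0.1], 0.5],
    [[3, -4.6, 1], [0, 0, 0.1], 0.5],
    [[3, -4.6, 1], [0, 0, 0.1], 0.5],
    [[3, -4.6, 1], [0, 0, 0], 0.5],
    [[2.4, -5, 0], [0, 0, 0], 0.5],
    [[2.4, -5, 0], [0, 0, 0], 0.5],
    [[2.4, -5, 0], [0, 0, 0], 0.5],
    [[2.4, -5, 0], [0, 0, 0], 0.5],
    [[2.4, -5, 0], [0, 0, 0], 0.5],
  ],
)

```text
clock: 3.5
eef_pos: [0.4203, 0.0474, 0.2815]
ee_rot: [-0.062, 0.998, -0.0, 0.0]
ft_force: [0.9, 1.1, 0.2]
grip_width: 0.0426
grip_force: 0.0
```

Request:
carry_out(
  targets=[
    [[4.3, -2.8, -0.5], [0, 0, 0], 0.5],
    [[4.3, -2.8, -0.5], [0, 0, 0], 0.5],
    [[4.3, -2.8, -0.5], [0, 0, 0], 0.5],
    [[4.3, -2.8, -0.5], [0, 0, 0], 0.5],
    [[4.3, -2.8, -0.5], [0, 0, 0], 0.5],
    [[0, 0, 0], [0, 0, 0], 0.5],
  ],
)

```text
clock: 4.25
eef_pos: [0.6363, -0.0928, 0.2538]
ee_rot: [-0.061, 0.998, 0.0, -0.001]
ft_force: [0.8, 0.4, -0.6]
grip_width: 0.0428
grip_force: 0.0
```

Request:
carry_out(
  targets=[
    [[0, 0.2, -4], [0, 0, 0], 0.5],
    [[0, 0, -4], [0, 0, 0], 0.5],
    [[0, 0, -2.3], [0, 0, 0], 0.5],
    [[0, 0, 0], [0, 0, 0], 0.15],
    [[0, 0, 0], [0, 0, 0], 0],
    [[0, 0, 0], [0, 0, 0], 0],
    [[0, 0, 0], [0, 0, 0], 0],
    [[0, 0, 0], [0, 0, 0], 0],
  ],
  squeeze=25,
)

```text
clock: 5.25
eef_pos: [0.6349, -0.0907, 0.1555]
ee_rot: [-0.062, 0.998, -0.002, 0.001]
ft_force: [-2.7, -8.3, -0.9]
grip_width: 0.0108
grip_force: 25.7
```

Request:
carry_out(
  targets=[
    [[-0.09, 0.69, 1.05], [0, 0, 0], 0],
    [[-0.09, 0.69, 1.05], [0, 0, 0], 0],
    [[-0.12, 0.93, 0.84], [0, 0, 0], 0],
    [[-0.12, 0.93, 0.84], [0, 0, 0], 0],
    [[-0.14, 1.1, 0.58], [0, 0, 0], 0],
    [[-0.14, 1.1, 0.58], [0, 0, 0], 0],
    [[-0.15, 1.21, 0.28], [0, 0, 0], 0],
    [[-0.15, 1.21, 0.28], [0, 0, 0], 0],
    [[-0.16, 1.25, 0], [0, 0, 0], 0],
    [[-0.16, 1.25, 0], [0, 0, 0], 0],
  ],
)

```text
clock: 6.5
eef_pos: [0.6213, 0.0143, 0.2109]
ee_rot: [-0.062, 0.998, -0.001, 0.001]
ft_force: [-3.4, -3.2, -0.2]
grip_width: 0.0108
grip_force: 24.7
```

Request:
carry_out(
  targets=[
    [[-0.15, 1.2, -0.33], [0, 0, 0], 0],
    [[-0.15, 1.2, -0.33], [0, 0, 0], 0],
    [[-0.14, 1.0, -0.6], [0, 0, 0], 0],
    [[-0.12, 0.7, -0.5], [0, 0, 0], 0],
    [[-0.06, 0.4, -0.3], [0, 0, 0], 0],
    [[0, 0, 0], [0, 0, 0], 0],
  ],
)

```text
clock: 7.25
eef_pos: [0.6157, 0.0577, 0.1911]
ee_rot: [-0.062, 0.998, -0.003, 0.002]
ft_force: [-9.3, -9.9, 16.7]
grip_width: 0.0108
grip_force: 27.1
```

Request:
carry_out(
  targets=[
    [[0, -0.1, 0], [0, 0, 0], 0.35],
    [[0, 0, 0], [0, 0, 0], 0.35],
    [[0, 0, 0], [0, 0, 0], 0.35],
    [[0, 0, 3], [0, 0, 0], 0.35],
    [[0, 0, 4], [0, 0, 0], 0.35],
    [[-2, -2, 4], [0, 0, 0], 0.6],
    [[-5, -3, 1], [0, 0, 0], 0.6],
    [[-5, -3, 0], [0, 0, 0], 0.6],
    [[-5, -3, 0], [0, 0, 0], 0.6],
    [[-2, -5, 0], [0, 0, 0], 0.6],
  ],
)

```text
clock: 8.5
eef_pos: [0.4234, -0.1009, 0.3083]
ee_rot: [-0.063, 0.998, -0.0, 0.001]
ft_force: [2.0, -1.3, 0.2]
grip_width: 0.0512
grip_force: 0.0
```

Run:
```python
from m import *
s=robot.get_state(); print(s["joint_pos"],s["clock"])
for n in("top","side"):
    im,d=robot.snapshot(n); cv2.imwrite(f"pics/{n}1.png",im); np.save(f"pics/{n}1.npy",d)
feats("1")
t=cv2.imread("pics/side1.png")[100:350,150:450]; cv2.imwrite("pics/s1c.png",cv2.resize(t,None,fx=2.4,fy=2.4,interpolation=3))
```

```text
[-0.5076  0.1238  1.4307  0.0003  1.5859 -2.2044] 8.5
top postL 56 mean [0.6989 0.0092 0.134 ] slope deg 17.4 ext [-0.0039  0.023 ] mid [0.0096 0.699 ] zmax 0.14140962345329963 width 0.03278168731321306
top postR 86 mean [ 0.5531 -0.0102  0.1332] slope deg 24.2 ext [-0.0239  0.0021] mid [-0.0109  0.5528] zmax 0.13954841744685573 width 0.042564576514311434
top cheekFar 174 mean [ 0.7197 -0.1006  0.0674] slope deg -8.3 ext [-0.1972 -0.0201] mid [-0.1086  0.7209] zmax 0.07326079744584343 width 0.029847315299023996
top cheekNear 125 mean [ 0.5708 -0.129   0.0675] slope deg 2.7 ext [-0.2177 -0.0282] mid [-0.123   0.5711] zmax 0.07318233977532466 width 0.0379448610817608
top lip 33 mean [ 0.6152 -0.2142  0.0598] slope deg 5.6 ext [0.5668 0.7329] mid [ 0.6499 -0.2108] zmax 0.06380122278283734 width 0.024093287724134705
top handle 0
top rollertop 429 mean [ 0.6429 -0.1849  0.1182] slope deg 5.8 ext [0.5892 0.6986] mid [ 0.6439 -0.1848] zmax 0.12325372518322944 width 0.04161611126211754
top c1 18 mean [ 0.4097 -0.105   0.0866] slope deg 2.2 ext [0.4025 0.4167] mid [ 0.4096 -0.1051] zmax 0.092
[... 1943 characters left out ...]
 ext [0.3983 0.4932] mid [ 0.4457 -0.054 ] zmax 0.08715118702553297 width 0.007814275152300293
side c3 79 mean [ 0.4325 -0.0054  0.0846] slope deg 6.2 ext [0.3865 0.4845] mid [ 0.4355 -0.0051] zmax 0.0874802216598437 width 0.00820895788020713
side c4 76 mean [0.4276 0.0443 0.0846] slope deg 6.5 ext [0.3827 0.4801] mid [0.4314 0.0448] zmax 0.08735877004215964 width 0.008119420430650174
side filed 189 mean [ 0.3785 -0.2068  0.0772] slope deg 2.2 ext [0.3346 0.4344] mid [ 0.3845 -0.2066] zmax 0.08556758078284304 width 0.008928215046685905
side racktop 1491 mean [ 0.3867 -0.2533  0.0371] slope deg -2.8 ext [-0.3543 -0.1405] mid [-0.2474  0.3864] zmax 0.03960592758076056 width 0.09464225664526617
```

View pics/s1c.png

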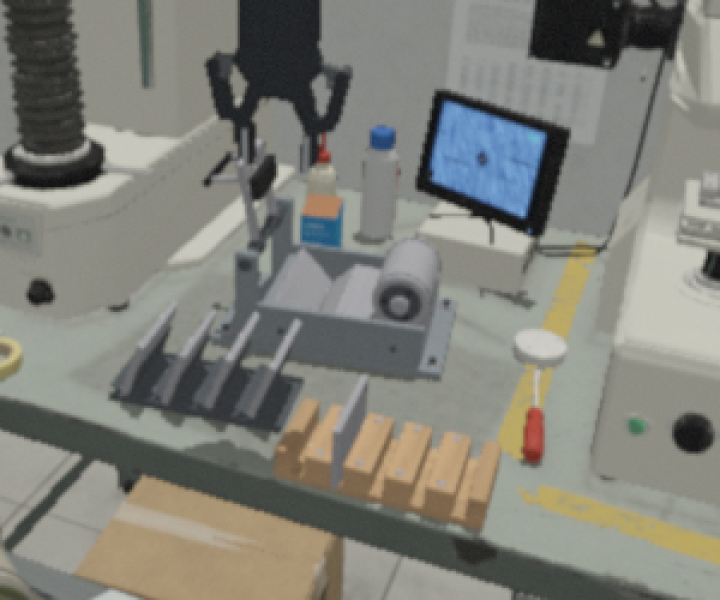

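Request:
carry_out(
  targets=[
    [[2.55, -1.6, 0], [0, 0, -0.1745], 0.6],
    [[2.55, -1.6, 0], [0, 0, -0.1745], 0.6],
    [[2.55, -1.6, 0], [0, 0, -0.1745], 0.6],
    [[2.55, -1.6, 0], [0, 0, -0.1745], 0.6],
    [[2.55, -1.6, 0], [0, 0, -0.1745], 0.6],
    [[2.55, -1.6, 0], [0, 0, -0.1745], 0.6],
    [[2.55, -1.6, 0], [0, 0, -0.1745], 0.6],
    [[2.55, -1.6, 0], [0, 0, -0.1745], 0.6],
    [[2.55, -1.6, 0], [0, 0, -0.1745], 0.6],
    [[0, 0, 0], [0, 0, 0], 0.6],
  ],
)

```text
clock: 9.85
eef_pos: [0.6563, -0.2452, 0.3054]
ee_rot: [0.662, 0.75, -0.0, -0.001]
ft_force: [0.5, 0.6, 0.2]
grip_width: 0.0517
grip_force: 0.0
```

Request:
carry_out(
  targets=[
    [[0, 0, -4.5], [0, 0, 0], 0.6],
    [[0, 0, -4.5], [0, 0, 0], 0.6],
    [[0, 0, -4.5], [0, 0, 0], 0.6],
    [[0, 0, -4.5], [0, 0, 0], 0.6],
    [[0, 0, 0], [0, 0, 0], 0.6],
  ],
)

```text
clock: 10.48
eef_pos: [0.6534, -0.2435, 0.1248]
ee_rot: [0.661, 0.751, -0.001, -0.004]
ft_force: [1.0, -1.1, 1.0]
grip_width: 0.0514
grip_force: 0.0
```

Request:
carry_out(
  targets=[
    [[0, 0, -2.6], [0, 0, 0], 0.6],
    [[0, 0, -2.6], [0, 0, 0], 0.6],
    [[0, 0, 0], [0, 0, 0], 0.6],
    [[-0.06, 0.5, 0], [0, 0, 0], 0.6],
    [[-0.06, 0.5, 0], [0, 0, 0], 0.6],
    [[-0.06, 0.5, 0], [0, 0, 0], 0.6],
    [[-0.06, 0.5, 0], [0, 0, 0], 0.6],
    [[-0.06, 0.5, 0], [0, 0, 0], 0.6],
    [[-0.06, 0.5, 0], [0, 0, 0], 0.6],
  ],
)

```text
clock: 11.6
eef_pos: [0.6512, -0.2148, 0.0757]
ee_rot: [0.662, 0.75, -0.0, -0.0]
ft_force: [-0.1, -0.4, 0.5]
grip_width: 0.0509
grip_force: 0.5
```

Request:
carry_out(
  targets=[
    [[-0.07, 0.54, 0], [0, 0, 0], 0.6],
    [[-0.07, 0.54, 0], [0, 0, 0], 0.6],
    [[-0.07, 0.54, 0], [0, 0, 0], 0.6],
    [[-0.07, 0.54, 0], [0, 0, 0], 0.6],
    [[-0.07, 0.54, 0], [0, 0, 0], 0.6],
    [[-0.07, 0.54, 0], [0, 0, 0], 0.6],
    [[-0.07, 0.54, 0], [0, 0, 0], 0.6],
    [[-0.07, 0.54, 0], [0, 0, 0], 0.6],
    [[-0.06, 0.45, 0], [0, 0, 0], 0.6],
    [[-0.05, 0.4, 0], [0, 0, 0], 0.6],
  ],
)

```text
clock: 12.85
eef_pos: [0.6445, -0.1632, 0.0757]
ee_rot: [0.662, 0.75, -0.0, 0.0]
ft_force: [-0.3, -1.0, 0.4]
grip_width: 0.0512
grip_force: 0.5
```

Run:
```python
from h import *
for n in("top","side"):
    im,d=robot.snapshot(n); cv2.imwrite(f"pics/{n}2.png",im); np.save(f"pics/{n}2.npy",d)
    P=cloud(n,d)
    for r in robot.regions_of("roller",n)[:1]:
        p=P[r["mask"]]; print(n,r["confidence"],np.median(p,0),np.percentile(p[:,2],95)); 
    print([(x["confidence"],ray(n,x["pixel"],.0845)) for x in robot.landmark_of("roller",n)[:2]])
t=cv2.imread("pics/top2.png")[150:330,180:420]; cv2.imwrite("pics/t2c.png",cv2.resize(t,None,fx=3.3,fy=3.3,interpolation=3))
```

```text
top 0.74 [0.60997721 0.01159811 0.2104268 ] 0.23381266514838228
[(0.58, array([ 0.62893021, -0.11877528,  0.0845    ]))]
side 0.75 [ 0.58745755 -0.12230714  0.10409917] 0.12062127712095788
[(0.87, array([ 0.62847623, -0.12018927,  0.0845    ]))]
```

View pics/t2c.png

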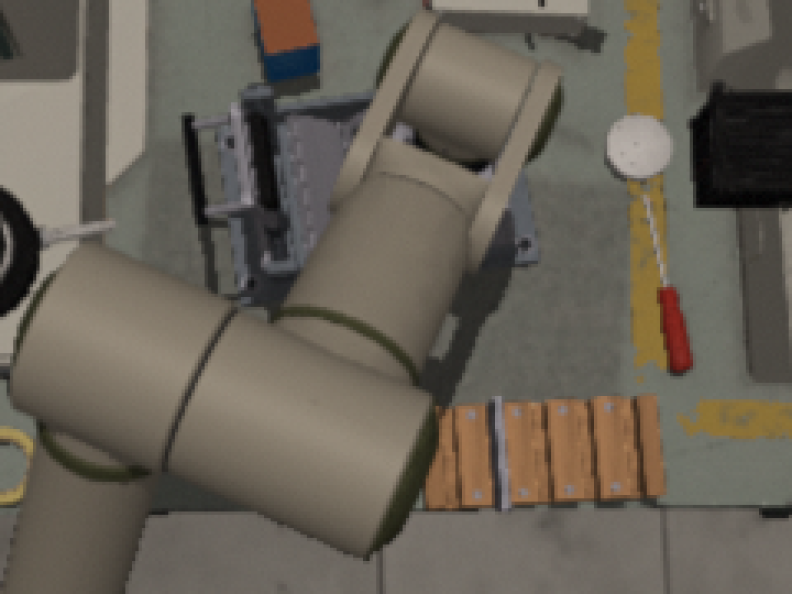

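Request:
carry_out(
  targets=[
    [[-0.06, 0.45, 0], [0, 0, 0], 0.6],
    [[-0.06, 0.45, 0], [0, 0, 0], 0.6],
    [[-0.05, 0.4, 0], [0, 0, 0], 0.6],
    [[-0.04, 0.3, 0], [0, 0, 0], 0.6],
    [[-0.04, 0.3, 0], [0, 0, 0], 0.6],
    [[0, 0, 0], [0, 0, 0], 0.6],
    [[0, 0, 0], [0, 0, 0], 0.6],
  ],
)

```text
clock: 14.02
eef_pos: [0.6421, -0.1446, 0.0757]
ee_rot: [0.662, 0.75, 0.0, 0.0]
ft_force: [0.7, -0.7, 0.3]
grip_width: 0.0513
grip_force: 0.0
```

Run:
```python
from h import *
for n in("top","side"):
    im,d=robot.snapshot(n); cv2.imwrite(f"pics/{n}3.png",im); np.save(f"pics/{n}3.npy",d)
    print([(x["confidence"],ray(n,x["pixel"],.0715)) for x in robot.landmark_of("roller",n)[:2]])
t=cv2.imread("pics/side3.png")[130:300,180:400]; cv2.imwrite("pics/s3c.png",cv2.resize(t,None,fx=3,fy=3,interpolation=3))
```

```text
[(0.6, array([ 0.6126866 , -0.07964592,  0.0715    ])), (0.46, array([ 0.63210847, -0.07868603,  0.0715    ]))]
[(0.97, array([ 0.62300701, -0.07724232,  0.0715    ]))]
```

View pics/s3c.png

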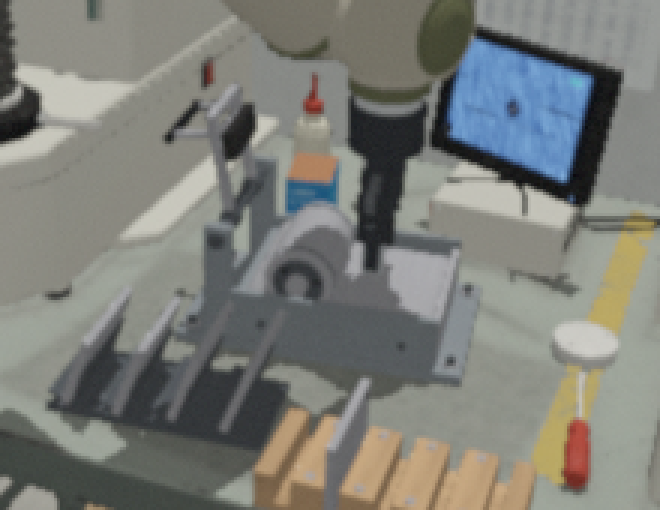

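Request:
carry_out(
  targets=[
    [[0.2, -1.5, 0], [0, 0, 0], 0.6],
    [[0.2, -1.5, 0], [0, 0, 0], 0.6],
    [[0, 0, 3], [0, 0, 0], 0.6],
    [[0, 0, 5], [0, 0, 0], 0.6],
    [[0, 0, 5], [0, 0, 0], 0.6],
    [[0, 0, 5], [0, 0, 0], 0.6],
    [[0, 0, 5], [0, 0, 0], 0.6],
    [[0, 0, 0], [0, 0, -0.1745], 0.5],
    [[0, 0, 0], [0, 0, -0.1745], 0.5],
  ],
)

```text
clock: 15.35
eef_pos: [0.6461, -0.1758, 0.3062]
ee_rot: [0.784, 0.621, 0.0, 0.001]
ft_force: [0.6, -0.6, 0.4]
grip_width: 0.0428
grip_force: 0.0
```

Request:
carry_out(
  targets=[
    [[-0.4, 3.3, 0], [0, 0, -0.1745], 0.45],
    [[-0.4, 3.3, 0], [0, 0, -0.1745], 0.45],
    [[-0.4, 3.3, 0], [0, 0, -0.1745], 0.45],
    [[-0.4, 3.3, 0], [0, 0, -0.1745], 0.45],
    [[-0.4, 3.3, 0], [0, 0, -0.1745], 0.45],
    [[-0.4, 3.3, 0], [0, 0, -0.1745], 0.45],
    [[-0.4, 3.3, 0], [0, 0, -0.1745], 0.45],
    [[0, 0, 0], [0, 0, 0], 0.45],
    [[0, 0, 0], [0, 0, 0], 0.45],
  ],
)

```text
clock: 16.48
eef_pos: [0.6184, 0.0554, 0.3057]
ee_rot: [0.998, 0.063, 0.0, 0.0]
ft_force: [0.7, 0.6, 0.2]
grip_width: 0.0387
grip_force: 0.0
```

Run:
```python
from h import *
s=robot.get_state(); print(s["joint_pos"])
for n in("top","side"):
    im,d=robot.snapshot(n)
    cv2.imwrite(f"pics/{n}4.png",im)
    print([(x["confidence"],ray(n,x["pixel"],.0715)) for x in robot.landmark_of("roller",n)[:2]])
```

```text
[-1.00969839e-01  4.77239864e-01  9.28617615e-01 -3.03871436e-04
  1.73566386e+00  1.34385565e+00]
[(0.85, array([ 0.6333451 , -0.08053666,  0.0715    ]))]
[(0.8, array([ 0.62803465, -0.07066303,  0.0715    ])), (0.74, array([ 0.63235009, -0.0682895 ,  0.0715    ]))]
```

Request:
carry_out(
  targets=[
    [[-0.25, 0.2, -3.5], [0, 0, 0], 0.38],
    [[0, 0, -3], [0, 0, 0], 0.38],
    [[0, 0, -2.5], [0, 0, 0], 0.38],
    [[0, 0, -2.4], [0, 0, 0], 0.38],
    [[0, 0, 0], [0, 0, 0], 0.38],
    [[0, 0, 0], [0, 0, 0], 0],
    [[0, 0, 0], [0, 0, 0], 0],
    [[0, 0, 0], [0, 0, 0], 0],
    [[0, 0, 0], [0, 0, 0], 0],
  ],
  squeeze=25,
)

```text
clock: 17.8
eef_pos: [0.6162, 0.0577, 0.193]
ee_rot: [0.998, 0.062, 0.001, 0.001]
ft_force: [0.2, -5.6, 4.9]
grip_width: 0.0108
grip_force: 25.8
```

Request:
carry_out(
  targets=[
    [[0.14, -1.09, 0.62], [0, 0, 0], 0],
    [[0.14, -1.09, 0.62], [0, 0, 0], 0],
    [[0.15, -1.2, 0.33], [0, 0, 0], 0],
    [[0.15, -1.2, 0.33], [0, 0, 0], 0],
    [[0.16, -1.25, 0], [0, 0, 0], 0],
    [[0.16, -1.25, 0], [0, 0, 0], 0],
    [[0.15, -1.21, -0.28], [0, 0, 0], 0],
    [[0.15, -1.21, -0.28], [0, 0, 0], 0],
  ],
)

```text
clock: 18.8
eef_pos: [0.6287, -0.037, 0.2055]
ee_rot: [0.998, 0.062, 0.002, -0.0]
ft_force: [7.4, 3.3, -2.5]
grip_width: 0.0105
grip_force: 25.7
```

Request:
carry_out(
  targets=[
    [[0.14, -1.1, -0.58], [0, 0, 0], 0],
    [[0.14, -1.1, -0.58], [0, 0, 0], 0],
    [[0.12, -0.93, -0.84], [0, 0, 0], 0],
    [[0.12, -0.93, -0.84], [0, 0, 0], 0],
    [[0, 0, 0], [0, 0, 0], 0],
  ],
)

```text
clock: 19.42
eef_pos: [0.6339, -0.0783, 0.176]
ee_rot: [0.998, 0.062, 0.001, 0.0]
ft_force: [8.4, -0.8, -1.0]
grip_width: 0.011
grip_force: 26.1
```

Request:
carry_out(
  targets=[
    [[0.07, -0.4, -0.6], [0, 0, 0], 0],
    [[0.05, -0.3, -0.5], [0, 0, 0], 0],
    [[0.02, -0.15, -0.3], [0, 0, 0], 0],
    [[0, 0, 0], [0, 0, 0], 0],
  ],
)

```text
clock: 19.92
eef_pos: [0.635, -0.0872, 0.1627]
ee_rot: [0.998, 0.062, 0.001, 0.001]
ft_force: [6.8, -4.5, 1.0]
grip_width: 0.0109
grip_force: 26.8
```

Request:
carry_out(
  targets=[
    [[0.0, -0.1, -0.2], [0, 0, 0], 0],
    [[0, -0.05, -0.15], [0, 0, 0], 0],
    [[0, 0, 0], [0, 0, 0], 0],
  ],
)

```text
clock: 20.3
eef_pos: [0.6352, -0.0888, 0.1596]
ee_rot: [0.998, 0.062, 0.002, 0.001]
ft_force: [6.9, -5.8, 2.1]
grip_width: 0.0104
grip_force: 27.1
```

Request:
carry_out(
  targets=[
    [[0, -0.03, -0.1], [0, 0, 0], 0],
    [[0, -0.03, -0.1], [0, 0, 0], 0],
    [[0, 0, 0], [0, 0, 0], 0],
  ],
)

```text
clock: 20.68
eef_pos: [0.6354, -0.0897, 0.1579]
ee_rot: [0.998, 0.062, 0.002, 0.002]
ft_force: [6.0, -6.7, 2.9]
grip_width: 0.0107
grip_force: 27.3
```

Request:
carry_out(
  targets=[
    [[0, -0.03, -0.1], [0, 0, 0], 0],
    [[0, -0.02, -0.1], [0, 0, 0], 0],
    [[0, 0, 0], [0, 0, 0], 0],
  ],
)

```text
clock: 21.05
eef_pos: [0.6355, -0.0901, 0.1571]
ee_rot: [0.998, 0.062, 0.002, 0.002]
ft_force: [4.5, -5.5, 9.6]
grip_width: 0.0112
grip_force: 27.9
```

Request:
carry_out(
  targets=[
    [[0, 0, 0], [0, 0, 0], 0.3],
    [[0, 0, 0], [0, 0, 0], 0.3],
    [[0, 0, 0], [0, 0, 0], 0.3],
    [[0, 0, 3], [0, 0, 0], 0.3],
    [[0, 0, 4], [0, 0, 0], 0.35],
    [[-4.5, -0.7, 2], [0, 0, -0.016], 0.35],
    [[-4.5, -0.7, 0], [0, 0, 0], 0.35],
    [[-4.5, -0.7, 0], [0, 0, 0], 0.35],
    [[-4.5, -0.8, 0], [0, 0, 0], 0.35],
    [[0, 0, 0], [0, 0, 0], 0.35],
  ],
)

```text
clock: 22.3
eef_pos: [0.452, -0.1171, 0.2455]
ee_rot: [0.999, 0.054, -0.0, -0.0]
ft_force: [0.5, -0.1, 0.2]
grip_width: 0.0299
grip_force: 0.0
```

Request:
carry_out(
  targets=[
    [[0, 0, -4], [0.174, 0.019, 0], 0.35],
    [[0, 0, -4], [0.173, 0.019, 0], 0.35],
    [[0, 0, -2], [0, 0, 0], 0.35],
    [[0, 0, 0], [0, 0, 0], 0.35],
  ],
)

```text
clock: 22.8
eef_pos: [0.4542, -0.1171, 0.144]
ee_rot: [0.983, 0.053, -0.011, -0.174]
ft_force: [-0.1, -0.3, -0.1]
grip_width: 0.0302
grip_force: 0.0
```

Run:
```python
from h import *
s=robot.get_state(); print(s["joint_pos"],R.from_quat(s["ee_rot"]).as_matrix().round(3))
for n in("top","side"):
    im,d=robot.snapshot(n)
    cv2.imwrite(f"pics/{n}5.png",im); np.save(f"pics/{n}5.npy",d)
    print([(x["confidence"],ray(n,x["pixel"],.0715)) for x in robot.landmark_of("roller",n)[:2]])
t=cv2.imread("pics/side5.png")[130:330,180:400]; cv2.imwrite("pics/s5c.png",cv2.resize(t,None,fx=3,fy=3,interpolation=3))
```

```text
[-0.64950411  0.41211006  1.57648986  0.25427497  1.4070202   0.73923614] [[ 0.994  0.101 -0.04 ]
 [ 0.108 -0.933  0.342]
 [-0.003 -0.344 -0.939]]
[(0.81, array([ 0.62551221, -0.07951403,  0.0715    ]))]
[(0.52, array([ 0.63765792, -0.06651145,  0.0715    ]))]
```

View pics/s5c.png

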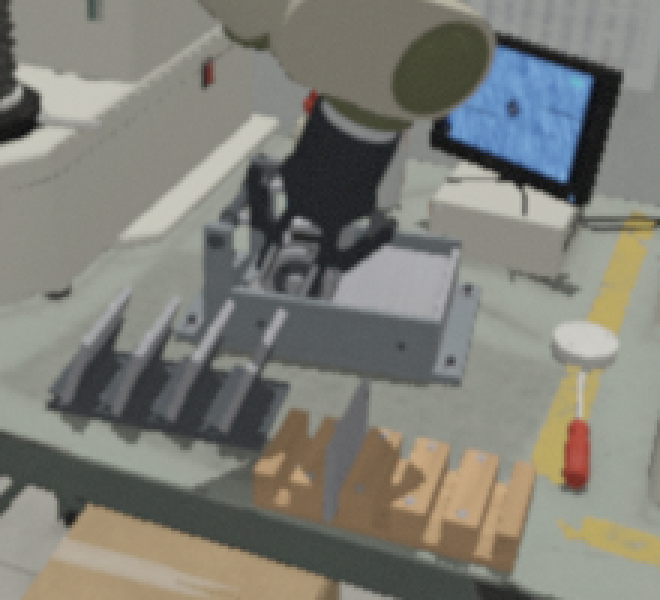

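Request:
carry_out(
  targets=[
    [[0.1, -0.6, 0], [0, 0, 0], 0.35],
    [[-0.11, 1.02, -2.82], [0, 0, 0], 0.35],
    [[-0.11, 1.02, -2.82], [0, 0, 0], 0.35],
    [[-0.11, 1.02, -2.82], [0, 0, 0], 0.35],
    [[0, 0, 0], [0, 0, 0], 0.35],
    [[0, 0, 0], [0, 0, 0], 0.35],
  ],
)

```text
clock: 23.75
eef_pos: [0.4526, -0.0934, 0.0617]
ee_rot: [0.983, 0.054, -0.009, -0.173]
ft_force: [0.3, 0.3, -0.1]
grip_width: 0.0297
grip_force: 0.0
```

Request:
carry_out(
  targets=[
    [[0, 0.12, -0.35], [0, 0, 0], 0.35],
    [[0, 0, 0], [0, 0, 0], 0],
    [[0, 0, 0], [0, 0, 0], 0],
    [[0, 0, 0], [0, 0, 0], 0],
    [[0, 0, 0], [0, 0, 0], 0],
    [[0, 0, 0], [0, 0, 0], 0],
  ],
  squeeze=40,
)

```text
clock: 24.5
eef_pos: [0.4521, -0.0917, 0.0575]
ee_rot: [0.983, 0.054, -0.009, -0.173]
ft_force: [-0.7, -1.7, 5.3]
grip_width: 0.0073
grip_force: 44.7
```

Request:
carry_out(
  targets=[
    [[0.11, -1.02, 2.82], [0, 0, 0], 0],
    [[0.11, -1.02, 2.82], [0, 0, 0], 0],
    [[0, 0, 2.2], [-0.173, -0.019, 0], 0],
    [[0, 0, 2.3], [-0.174, -0.019, 0], 0],
    [[-1.6, -5.4, 0], [0, 0, -0.065], 0],
    [[-1.6, -5.4, 0], [0, 0, 0], 0],
    [[-1.6, -5.4, 0], [0, 0, 0], 0],
    [[-1.6, -5.4, 0], [0, 0, 0], 0],
    [[0, 0, 0], [0, 0, 0], 0],
    [[0, 0, 0], [0, 0, 0], 0],
  ],
)

```text
clock: 25.75
eef_pos: [0.3897, -0.3271, 0.1579]
ee_rot: [1.0, 0.022, -0.0, -0.001]
ft_force: [-0.1, 1.4, -2.2]
grip_width: 0.0075
grip_force: 43.4
```

Run:
```python
from m import *
s=robot.get_state(); print(s["joint_pos"],s["eef_pos"],R.from_quat(s["ee_rot"]).as_matrix().round(3))
for n in("top","side"):
    im,d=robot.snapshot(n); cv2.imwrite(f"pics/{n}6.png",im); np.save(f"pics/{n}6.npy",d)
feats("6")
t=cv2.imread("pics/side6.png")[130:350,200:420]; cv2.imwrite("pics/s6c.png",cv2.resize(t,None,fx=2.7,fy=2.7,interpolation=3))
# coupon in hand: side view points
T=cloud("side",np.load("pics/side6.npy")).reshape(-1,3); p=s["eef_pos"]
q=T[(abs(T[:,0]-p[0])<.07)&(abs(T[:,1]-p[1])<.03)&(T[:,2]<p[2]-.01)&(T[:,2]>.09)]
print(len(q),q.mean(0),np.percentile(q,[2,98],axis=0))
```

```text
[-0.9314  0.3793  1.53    0.0003  1.2344  0.5959] [ 0.3897 -0.3271  0.1579] [[ 0.999  0.043 -0.001]
 [ 0.043 -0.999  0.002]
 [-0.001 -0.002 -1.   ]]
top postL 117 mean [ 0.6833 -0.0016  0.1322] slope deg 27.5 ext [-0.048   0.0229] mid [-0.0126  0.6776] zmax 0.14005065202745764 width 0.04716562540539454
top postR 80 mean [ 0.5531 -0.0107  0.1338] slope deg 27.8 ext [-0.0239  0.0023] mid [-0.0108  0.553 ] zmax 0.13949756889041873 width 0.046135986773552594
top cheekFar 168 mean [ 0.7204 -0.1045  0.0683] slope deg -7.6 ext [-0.1972 -0.0229] mid [-0.11    0.7212] zmax 0.07325971897929437 width 0.02458364958619345
top cheekNear 237 mean [ 0.5626 -0.1043  0.0677] slope deg -1.8 ext [-0.2187 -0.0265] mid [-0.1226  0.5632] zmax 0.07356597730424866 width 0.040827089560540854
top lip 121 mean [ 0.6499 -0.2115  0.0593] slope deg 5.9 ext [0.5667 0.729 ] mid [ 0.6479 -0.2117] zmax 0.06322841925010074 width 0.018197101991819446
top handle 134 mean [ 0.6355 -0.0883  0.1745] slope deg 8.0 ext [0.5898 0.6833] mid [ 0.6366 -0.0882] zmax 0.1793938229496191 width 0.01190725868957585
top rollertop 0
top 
[... 1856 characters left out ...]
7608609629
side c3 76 mean [ 0.4332 -0.0052  0.0844] slope deg 6.4 ext [0.3881 0.4848] mid [ 0.4364 -0.0049] zmax 0.0877002189498699 width 0.00827250912056803
side c4 79 mean [0.4277 0.0444 0.0842] slope deg 6.2 ext [0.384  0.4808] mid [0.4324 0.0449] zmax 0.08679334004533759 width 0.008587993352154284
side filed 188 mean [ 0.3783 -0.2068  0.0773] slope deg 2.2 ext [0.3358 0.4357] mid [ 0.3857 -0.2066] zmax 0.08625114716030136 width 0.008683062556876705
side racktop 1481 mean [ 0.3869 -0.2529  0.0371] slope deg -3.1 ext [-0.3541 -0.1403] mid [-0.2472  0.3866] zmax 0.03974297576681083 width 0.09445866379920238
92 [ 0.3622 -0.329   0.1303] [[ 0.3399 -0.3317  0.1156]
 [ 0.4268 -0.3243  0.1466]]
```

View pics/s6c.png

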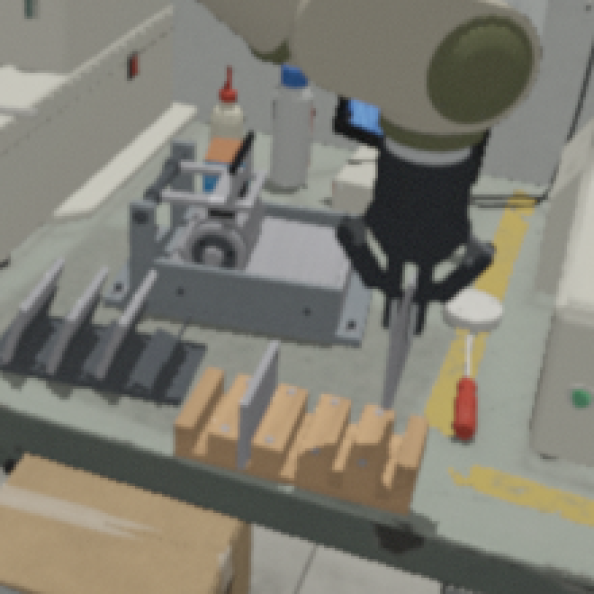

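Request:
carry_out(
  targets=[
    [[0.05, -0.33, 0], [0, 0, 0], 0],
    [[0, 0, -3.5], [0, 0, 0], 0],
    [[0, 0, -3.2], [0, 0, 0], 0],
    [[0, 0, 0], [0, 0, 0], 0],
    [[0, 0, -0.6], [0, 0, 0], 0],
    [[0, 0, -0.6], [0, 0, 0], 0],
    [[0, 0, 0], [0, 0, 0], 0],
  ],
)

```text
clock: 26.72
eef_pos: [0.3906, -0.3311, 0.0797]
ee_rot: [1.0, 0.022, 0.0, 0.0]
ft_force: [-0.1, -0.2, -2.3]
grip_width: 0.0076
grip_force: 43.3
```

Request:
carry_out(
  targets=[
    [[0, 0.05, -0.7], [0, 0, 0], 0],
    [[0, 0, -0.6], [0, 0, 0], 0],
    [[0, 0, -0.6], [0, 0, 0], 0],
    [[0, 0, -0.4], [0, 0, 0], 0],
    [[0, 0, 0], [0, 0, 0], 0],
  ],
)

```text
clock: 27.35
eef_pos: [0.3905, -0.3305, 0.0562]
ee_rot: [1.0, 0.022, -0.0, -0.0]
ft_force: [-0.4, 0.5, -3.1]
grip_width: 0.0073
grip_force: 43.4
```

Request:
carry_out(
  targets=[
    [[0, 0, -0.1], [0, 0, 0], 0],
    [[0, 0, -0.1], [0, 0, 0], 0],
    [[0, 0, 0], [0, 0, 0], 0],
  ],
)

```text
clock: 27.72
eef_pos: [0.3906, -0.3306, 0.0546]
ee_rot: [1.0, 0.022, 0.0, 0.0]
ft_force: [-0.5, 0.3, -2.8]
grip_width: 0.0071
grip_force: 43.4
```

Request:
carry_out(
  targets=[
    [[0, 0, -0.1], [0, 0, 0], 0],
    [[0, 0, -0.1], [0, 0, 0], 0],
    [[0, 0, 0], [0, 0, 0], 0],
  ],
)

```text
clock: 28.1
eef_pos: [0.3906, -0.3309, 0.054]
ee_rot: [1.0, 0.022, 0.0, 0.001]
ft_force: [-3.8, 3.3, 13.2]
grip_width: 0.0077
grip_force: 45.9
```

Request:
carry_out(
  targets=[
    [[0, 0, 0], [0, 0, 0], 0.35],
    [[0, 0, 0], [0, 0, 0], 0.35],
    [[0, 0, 0], [0, 0, 0], 0.35],
    [[0, 0, 3.5], [0, 0, 0], 0.35],
    [[0, 0, 4], [0, 0, 0], 0.35],
    [[0, 0, 3], [0, 0, 0], 0.35],
  ],
)

```text
clock: 28.85
eef_pos: [0.3907, -0.3308, 0.159]
ee_rot: [1.0, 0.022, 0.0, 0.0]
ft_force: [-0.1, -0.5, -0.1]
grip_width: 0.0298
grip_force: 0.0
```

Request:
carry_out(
  targets=[
    [[1.18, 5.2, 0], [0, 0, 0.065], 0.35],
    [[1.18, 5.2, 0], [0, 0, 0], 0.35],
    [[1.18, 5.2, 0], [0, 0, 0], 0.35],
    [[1.18, 5.2, 0], [0.174, 0.019, 0], 0.35],
    [[1.15, 5.2, 0], [0.173, 0.019, 0], 0.35],
    [[0, 0, -2.6], [0, 0, 0], 0.35],
    [[0, 0, 0], [0, 0, 0], 0.35],
    [[0, 0, 0], [0, 0, 0], 0.35],
  ],
)

```text
clock: 29.85
eef_pos: [0.4495, -0.0709, 0.1322]
ee_rot: [0.983, 0.053, -0.009, -0.173]
ft_force: [-0.4, -0.2, -0.5]
grip_width: 0.03
grip_force: 0.0
```

Request:
carry_out(
  targets=[
    [[0, 0.12, 0], [0, 0, 0], 0.35],
    [[-0.1, 0.91, -2.5], [0, 0, 0], 0.35],
    [[-0.1, 0.91, -2.5], [0, 0, 0], 0.35],
    [[-0.1, 0.9, -2.47], [0, 0, 0], 0.35],
    [[0, 0, 0], [0, 0, 0], 0.35],
    [[0, 0, 0], [0, 0, 0], 0],
    [[0, 0, 0], [0, 0, 0], 0],
    [[0, 0, 0], [0, 0, 0], 0],
    [[0, 0, 0], [0, 0, 0], 0],
    [[0, 0, 0], [0, 0, 0], 0],
  ],
)

```text
clock: 31.1
eef_pos: [0.4471, -0.0431, 0.0578]
ee_rot: [0.984, 0.054, -0.008, -0.173]
ft_force: [-0.7, -3.4, 8.0]
grip_width: 0.0071
grip_force: 43.3
```

Request:
carry_out(
  targets=[
    [[0.11, -1.02, 2.82], [0, 0, 0], 0],
    [[0.11, -1.02, 2.82], [0, 0, 0], 0],
    [[0, 0, 2.2], [-0.173, -0.019, 0], 0],
    [[0, 0, 2.3], [-0.174, -0.019, 0], 0],
    [[-1.2, -4.5, 0], [0, 0, -0.065], 0],
    [[-1.2, -4.5, 0], [0, 0, 0], 0],
    [[-1.2, -4.5, 0], [0, 0, 0], 0],
    [[-1.2, -4.5, 0], [0, 0, 0], 0],
    [[-1.2, -4.5, 0], [0, 0, 0], 0],
    [[0, 0, 0], [0, 0, 0], 0],
  ],
)

```text
clock: 32.35
eef_pos: [0.3875, -0.29, 0.1581]
ee_rot: [1.0, 0.02, -0.0, -0.0]
ft_force: [-0.8, 1.1, -2.9]
grip_width: 0.0072
grip_force: 41.8
```

```bash
cat > chk.py <<'E'
import sys
from m import *
n="side"; im,d=robot.snapshot(n); k=sys.argv[1]; cv2.imwrite(f"pics/side{k}.png",im); np.save(f"pics/side{k}.npy",d)
T=cloud(n,d).reshape(-1,3); s=robot.get_state(); p=s["eef_pos"]; print(p,s["ft_force"])
def rep(nm,b,zr):
    q=T[(T[:,0]>b[0])&(T[:,0]<b[1])&(T[:,1]>b[2])&(T[:,1]<b[3])&(T[:,2]>zr[0])&(T[:,2]<zr[1])]
    if len(q)>5: print(nm,len(q),q.mean(0),np.percentile(q,[2,98],axis=0).round(4).tolist())
rep("racktop",(.3,.47,-.42,-.12),(.034,.041))
rep("hand",(p[0]-.07,p[0]+.07,p[1]-.03,p[1]+.03),(.09,p[2]-.01))
for sy in(-84,-42,0,42,84):
    y=-.2465+sy/1000; rep(f"slot{sy}",(.32,.46,y-.015,y+.013),(.055,.1))
print("c",[ (x["confidence"],ray(n,x["pixel"],.05).round(3)) for x in robot.landmark_of("coupon_1",n)])
E
python3 chk.py 7
```

```text
[ 0.3877 -0.2883  0.158 ] [-0.0681  0.12   -3.3326]
racktop 1470 [ 0.386  -0.253   0.0371] [[0.343, -0.3531, 0.0345], [0.4346, -0.1421, 0.0398]]
hand 114 [ 0.3649 -0.2926  0.1298] [[0.3371, -0.2952, 0.1153], [0.4312, -0.2879, 0.1476]]
slot-84 166 [ 0.3797 -0.3316  0.0777] [[0.3406, -0.3359, 0.0562], [0.4391, -0.3257, 0.086]]
slot42 209 [ 0.3779 -0.2069  0.0753] [[0.3361, -0.211, 0.0565], [0.4353, -0.2008, 0.0859]]
c [(0.79, array([ 0.529, -0.269,  0.05 ])), (0.7, array([0.428, 0.054, 0.05 ])), (0.66, array([0.443, 0.01 , 0.05 ])), (0.63, array([ 0.396, -0.325,  0.05 ])), (0.63, array([ 0.678, -0.057,  0.05 ]))]
```

Request:
carry_out(
  targets=[
    [[0.13, 0, 0], [0, 0, 0], 0],
    [[0, 0, -3.5], [0, 0, 0], 0],
    [[0, 0, -3.2], [0, 0, 0], 0],
    [[0, 0, 0], [0, 0, 0], 0],
    [[0, 0, -0.6], [0, 0, 0], 0],
    [[0, 0, -0.6], [0, 0, 0], 0],
    [[0, 0, 0], [0, 0, 0], 0],
  ],
)

```text
clock: 33.33
eef_pos: [0.3898, -0.2876, 0.0794]
ee_rot: [1.0, 0.022, 0.0, 0.0]
ft_force: [-0.1, 1.3, -1.7]
grip_width: 0.0074
grip_force: 41.6
```

Request:
carry_out(
  targets=[
    [[-0.05, -0.08, -0.7], [0, 0, 0], 0],
    [[0, 0, -0.6], [0, 0, 0], 0],
    [[0, 0, -0.6], [0, 0, 0], 0],
    [[0, 0, -0.5], [0, 0, 0], 0],
    [[0, 0, -0.1], [0, 0, 0], 0],
    [[0, 0, -0.1], [0, 0, 0], 0],
    [[0, 0, 0], [0, 0, 0], 0],
  ],
)

```text
clock: 34.2
eef_pos: [0.3891, -0.2887, 0.0546]
ee_rot: [1.0, 0.022, 0.0, 0.001]
ft_force: [-6.4, 2.5, 17.2]
grip_width: 0.0079
grip_force: 44.9
```

Request:
carry_out(
  targets=[
    [[0, 0, 0], [0, 0, 0], 0.35],
    [[0, 0, 0], [0, 0, 0], 0.35],
    [[0, 0, 0], [0, 0, 0], 0.35],
    [[0, 0, 3.5], [0, 0, 0], 0.35],
    [[0, 0, 4], [0, 0, 0], 0.35],
    [[0, 0, 3], [0, 0, 0], 0.35],
  ],
)

```text
clock: 34.95
eef_pos: [0.3894, -0.2885, 0.1597]
ee_rot: [1.0, 0.022, 0.0, 0.0]
ft_force: [-0.7, 0.9, 0.4]
grip_width: 0.0299
grip_force: 0.0
```

Request:
carry_out(
  targets=[
    [[0.97, 5.35, 0], [0, 0, 0.065], 0.35],
    [[0.97, 5.35, 0], [0, 0, 0], 0.35],
    [[0.97, 5.35, 0], [0, 0, 0], 0.35],
    [[0.97, 5.35, 0], [0.174, 0.019, 0], 0.35],
    [[0.97, 5.35, 0], [0.173, 0.019, 0], 0.35],
    [[0, 0, -2.7], [0, 0, 0], 0.35],
    [[0, 0, 0], [0, 0, 0], 0.35],
    [[0, 0, 0], [0, 0, 0], 0.35],
  ],
)

```text
clock: 35.95
eef_pos: [0.438, -0.0212, 0.1319]
ee_rot: [0.983, 0.053, -0.009, -0.173]
ft_force: [-1.1, -0.2, 0.7]
grip_width: 0.0301
grip_force: 0.0
```

Request:
carry_out(
  targets=[
    [[-0.05, 0.03, 0], [0, 0, 0], 0.35],
    [[-0.1, 0.9, -2.48], [0, 0, 0], 0.35],
    [[-0.1, 0.9, -2.48], [0, 0, 0], 0.35],
    [[-0.1, 0.9, -2.48], [0, 0, 0], 0.35],
    [[0, 0, 0], [0, 0, 0], 0.35],
    [[0, 0, 0], [0, 0, 0], 0],
    [[0, 0, 0], [0, 0, 0], 0],
    [[0, 0, 0], [0, 0, 0], 0],
    [[0, 0, 0], [0, 0, 0], 0],
    [[0, 0, 0], [0, 0, 0], 0],
  ],
)

```text
clock: 37.2
eef_pos: [0.4351, 0.0056, 0.0578]
ee_rot: [0.983, 0.054, -0.008, -0.173]
ft_force: [-0.3, -3.4, 7.2]
grip_width: 0.0075
grip_force: 42.7
```

Request:
carry_out(
  targets=[
    [[0.11, -1.02, 2.82], [0, 0, 0], 0],
    [[0.11, -1.02, 2.82], [0, 0, 0], 0],
    [[0, 0, 2.2], [-0.173, -0.019, 0], 0],
    [[0, 0, 2.3], [-0.174, -0.019, 0], 0],
    [[-1.0, -4.6, 0], [0, 0, -0.065], 0],
    [[-1.0, -4.6, 0], [0, 0, 0], 0],
    [[-1.0, -4.6, 0], [0, 0, 0], 0],
    [[-1.0, -4.6, 0], [0, 0, 0], 0],
    [[-1.0, -4.6, 0], [0, 0, 0], 0],
    [[0, 0, 0], [0, 0, 0], 0],
  ],
)

```text
clock: 38.45
eef_pos: [0.3857, -0.2465, 0.1582]
ee_rot: [1.0, 0.02, -0.0, 0.0]
ft_force: [0.1, 1.5, -3.2]
grip_width: 0.0074
grip_force: 41.2
```

```bash
python3 chk.py 8
```

```text
[ 0.3858 -0.2447  0.1581] [ 0.1521  0.4059 -3.4015]
racktop 1437 [ 0.3854 -0.2524  0.0371] [[0.3419, -0.3534, 0.0344], [0.4349, -0.1421, 0.0397]]
hand 137 [ 0.3659 -0.2492  0.1295] [[0.3356, -0.2516, 0.1135], [0.4271, -0.2443, 0.1465]]
slot-84 168 [ 0.3801 -0.3316  0.0777] [[0.3407, -0.3358, 0.056], [0.4391, -0.3258, 0.0864]]
slot-42 183 [ 0.3801 -0.2896  0.0767] [[0.3392, -0.2938, 0.0565], [0.4367, -0.2838, 0.0858]]
slot42 210 [ 0.3776 -0.207   0.0753] [[0.3356, -0.2108, 0.0569], [0.4334, -0.2004, 0.0859]]
c [(0.74, array([ 0.543, -0.203,  0.05 ])), (0.73, array([ 0.379, -0.294,  0.05 ])), (0.63, array([ 0.396, -0.325,  0.05 ])), (0.46, array([0.426, 0.057, 0.05 ]))]
```

Request:
carry_out(
  targets=[
    [[0.08, -0.18, 0], [0, 0, 0], 0],
    [[0, 0, -3.5], [0, 0, 0], 0],
    [[0, 0, -3.2], [0, 0, 0], 0],
    [[0, 0, 0], [0, 0, 0], 0],
    [[0, 0, -0.6], [0, 0, 0], 0],
    [[0, 0, -0.6], [0, 0, 0], 0],
    [[0, 0, 0], [0, 0, 0], 0],
  ],
)

```text
clock: 39.42
eef_pos: [0.3873, -0.2458, 0.0794]
ee_rot: [1.0, 0.022, 0.0, 0.0]
ft_force: [0.1, 0.3, -1.9]
grip_width: 0.0076
grip_force: 41.0
```

Request:
carry_out(
  targets=[
    [[-0.03, -0.06, -0.7], [0, 0, 0], 0],
    [[0, 0, -0.6], [0, 0, 0], 0],
    [[0, 0, -0.6], [0, 0, 0], 0],
    [[0, 0, -0.5], [0, 0, 0], 0],
    [[0, 0, -0.1], [0, 0, 0], 0],
    [[0, 0, -0.1], [0, 0, 0], 0],
    [[0, 0, 0], [0, 0, 0], 0],
  ],
)

```text
clock: 40.3
eef_pos: [0.3869, -0.2467, 0.0547]
ee_rot: [1.0, 0.022, 0.0, 0.001]
ft_force: [-7.8, 2.3, 20.1]
grip_width: 0.0074
grip_force: 44.9
```

Request:
carry_out(
  targets=[
    [[0, 0, 0], [0, 0, 0], 0.35],
    [[0, 0, 0], [0, 0, 0], 0.35],
    [[0, 0, 0], [0, 0, 0], 0.35],
    [[0, 0, 3.5], [0, 0, 0], 0.35],
    [[0, 0, 4], [0, 0, 0], 0.35],
    [[0, 0, 3], [0, 0, 0], 0.35],
  ],
)

```text
clock: 41.05
eef_pos: [0.3871, -0.2465, 0.1596]
ee_rot: [1.0, 0.022, 0.0, 0.0]
ft_force: [0.1, -0.5, 0.6]
grip_width: 0.0299
grip_force: 0.0
```

Request:
carry_out(
  targets=[
    [[0.77, 4.6, 0], [0, 0, 0.065], 0.35],
    [[0.77, 4.6, 0], [0, 0, 0], 0.35],
    [[0.77, 4.6, 0], [0, 0, 0], 0.35],
    [[0.77, 4.6, 0], [0, 0, 0], 0.35],
    [[0.77, 4.6, 0], [0.174, 0.019, 0], 0.35],
    [[0.77, 4.6, 0], [0.173, 0.019, 0], 0.35],
    [[0, 0, -2.7], [0, 0, 0], 0.35],
    [[0, 0, 0], [0, 0, 0], 0.35],
    [[0, 0, 0], [0, 0, 0], 0.35],
  ],
)

```text
clock: 42.18
eef_pos: [0.4334, 0.0294, 0.1319]
ee_rot: [0.983, 0.054, -0.009, -0.173]
ft_force: [-0.3, -0.1, -0.2]
grip_width: 0.0295
grip_force: 0.0
```

Request:
carry_out(
  targets=[
    [[0, 0, 0], [0, 0, 0], 0.35],
    [[-0.1, 0.9, -2.48], [0, 0, 0], 0.35],
    [[-0.1, 0.9, -2.48], [0, 0, 0], 0.35],
    [[-0.1, 0.9, -2.48], [0, 0, 0], 0.35],
    [[0, 0, 0], [0, 0, 0], 0.35],
    [[0, 0, 0], [0, 0, 0], 0],
    [[0, 0, 0], [0, 0, 0], 0],
    [[0, 0, 0], [0, 0, 0], 0],
    [[0, 0, 0], [0, 0, 0], 0],
    [[0, 0, 0], [0, 0, 0], 0],
  ],
)

```text
clock: 43.42
eef_pos: [0.431, 0.0559, 0.0578]
ee_rot: [0.983, 0.054, -0.008, -0.173]
ft_force: [-0.3, -4.2, 8.3]
grip_width: 0.0074
grip_force: 43.7
```

Request:
carry_out(
  targets=[
    [[0.11, -1.02, 2.82], [0, 0, 0], 0],
    [[0.11, -1.02, 2.82], [0, 0, 0], 0],
    [[0, 0, 2.2], [-0.173, -0.019, 0], 0],
    [[0, 0, 2.3], [-0.174, -0.019, 0], 0],
    [[-1.0, -3.95, 0], [0, 0, -0.065], 0],
    [[-1.0, -3.95, 0], [0, 0, 0], 0],
    [[-1.0, -3.95, 0], [0, 0, 0], 0],
    [[-1.0, -3.95, 0], [0, 0, 0], 0],
    [[-1.0, -3.95, 0], [0, 0, 0], 0],
    [[0, 0, 0], [0, 0, 0], 0],
  ],
)

```text
clock: 44.68
eef_pos: [0.3817, -0.1632, 0.1583]
ee_rot: [1.0, 0.02, -0.0, 0.0]
ft_force: [0.3, 1.2, -2.8]
grip_width: 0.007
grip_force: 41.9
```

```bash
python3 chk.py 9
```

```text
[ 0.3818 -0.1619  0.1582] [ 1.2571  1.2176 -3.6142]
racktop 1377 [ 0.3841 -0.2528  0.0372] [[0.3409, -0.3532, 0.0345], [0.4352, -0.1415, 0.0399]]
hand 174 [ 0.3683 -0.1664  0.1304] [[0.3316, -0.1686, 0.1145], [0.4245, -0.1625, 0.1474]]
slot-84 165 [ 0.3805 -0.3315  0.0777] [[0.3413, -0.336, 0.0558], [0.4377, -0.326, 0.0863]]
slot-42 180 [ 0.381  -0.2896  0.0768] [[0.3402, -0.2937, 0.0563], [0.4385, -0.2834, 0.0857]]
slot0 195 [ 0.3776 -0.2478  0.0762] [[0.337, -0.2518, 0.0569], [0.4339, -0.2414, 0.0862]]
slot42 211 [ 0.3778 -0.2069  0.0751] [[0.3357, -0.2108, 0.0557], [0.4345, -0.2004, 0.0858]]
c [(0.92, array([ 0.391, -0.245,  0.05 ])), (0.79, array([ 0.382, -0.292,  0.05 ])), (0.64, array([ 0.535, -0.105,  0.05 ])), (0.6, array([ 0.392, -0.333,  0.05 ]))]
```

Request:
carry_out(
  targets=[
    [[0.1, -0.13, 0], [0, 0, 0], 0],
    [[0, 0, -3.5], [0, 0, 0], 0],
    [[0, 0, -3.2], [0, 0, 0], 0],
    [[0, 0, 0], [0, 0, 0], 0],
    [[0, 0, -0.6], [0, 0, 0], 0],
    [[0, 0, -0.6], [0, 0, 0], 0],
    [[0, 0, 0], [0, 0, 0], 0],
  ],
)

```text
clock: 45.65
eef_pos: [0.3834, -0.1626, 0.0794]
ee_rot: [1.0, 0.022, 0.0, 0.0]
ft_force: [-0.1, -0.7, -3.5]
grip_width: 0.007
grip_force: 41.8
```

Request:
carry_out(
  targets=[
    [[0, -0.02, -0.7], [0, 0, 0], 0],
    [[0, 0, -0.6], [0, 0, 0], 0],
    [[0, 0, -0.6], [0, 0, 0], 0],
    [[0, 0, -0.5], [0, 0, 0], 0],
    [[0, 0, -0.1], [0, 0, 0], 0],
    [[0, 0, -0.1], [0, 0, 0], 0],
    [[0, 0, 0], [0, 0, 0], 0],
  ],
)

```text
clock: 46.52
eef_pos: [0.3833, -0.1631, 0.0545]
ee_rot: [1.0, 0.022, 0.0, 0.001]
ft_force: [-7.7, 1.3, 22.8]
grip_width: 0.0074
grip_force: 46.1
```

Request:
carry_out(
  targets=[
    [[0, 0, 0], [0, 0, 0], 0.35],
    [[0, 0, 0], [0, 0, 0], 0.35],
    [[0, 0, 0], [0, 0, 0], 0.35],
    [[0, 0, 3.5], [0, 0, 0], 0.35],
    [[0, 0, 5], [0, 0, 0], 0.35],
    [[0, 0, 5], [0, 0, 0], 0.35],
    [[-1, 5, 4], [0, 0, 0], 0.35],
    [[-2, 5, 2], [0, 0, 0], 0.35],
    [[-3, 5, 0], [0, 0, 0], 0.35],
    [[-3, 5, 0], [0, 0, 0], 0.35],
  ],
)

```text
clock: 47.78
eef_pos: [0.2926, 0.0367, 0.2468]
ee_rot: [1.0, 0.022, 0.0, -0.0]
ft_force: [0.9, -0.5, -0.4]
grip_width: 0.03
grip_force: 0.0
```

Request:
carry_out(
  targets=[
    [[0, 5, 0], [0, 0, 0], 0.35],
    [[0, 5, 0], [0, 0, 0], 0.35],
    [[0, 5, 0], [0, 0, 0], 0.35],
    [[0, 0, 0], [0, 0, 0], 0.35],
  ],
)

```text
clock: 48.28
eef_pos: [0.2929, 0.1879, 0.2465]
ee_rot: [1.0, 0.025, -0.0, -0.0]
ft_force: [-0.2, -0.1, -0.4]
grip_width: 0.0298
grip_force: 0.0
```

```bash
python3 - <<'E'
from m import *
for n in("top","side"):
    im,d=robot.snapshot(n); cv2.imwrite(f"pics/{n}10.png",im); np.save(f"pics/{n}10.npy",d)
a=cv2.imread("pics/top10.png")[150:330,180:420]; b=cv2.imread("pics/side10.png")[130:350,160:400]
cv2.imwrite("pics/t10c.png",cv2.resize(a,None,fx=3.3,fy=3.3,interpolation=3)); cv2.imwrite("pics/s10c.png",cv2.resize(b,None,fx=2.7,fy=2.7,interpolation=3))
E
python3 chk.py 11
```

```text
[0.2937 0.1849 0.2466] [-0.6526 -0.8177  0.185 ]
racktop 1283 [ 0.3832 -0.2609  0.0372] [[0.3396, -0.3536, 0.0345], [0.4355, -0.1454, 0.0402]]
slot-84 168 [ 0.38   -0.3315  0.0775] [[0.3416, -0.3359, 0.0561], [0.4387, -0.3258, 0.0858]]
slot-42 182 [ 0.3803 -0.2896  0.0765] [[0.34, -0.2937, 0.0558], [0.4373, -0.2836, 0.0857]]
slot0 196 [ 0.3778 -0.2478  0.0759] [[0.3367, -0.2517, 0.0562], [0.4355, -0.2416, 0.0859]]
slot42 208 [ 0.3777 -0.2069  0.0752] [[0.3355, -0.211, 0.0561], [0.4333, -0.2005, 0.0854]]
slot84 220 [ 0.375  -0.1646  0.0749] [[0.3334, -0.1683, 0.0562], [0.4319, -0.1583, 0.0856]]
c [(0.82, array([ 0.399, -0.325,  0.05 ])), (0.7, array([ 0.388, -0.246,  0.05 ])), (0.65, array([ 0.381, -0.291,  0.05 ])), (0.59, array([ 0.38 , -0.162,  0.05 ]))]
```

View pics/t10c.png

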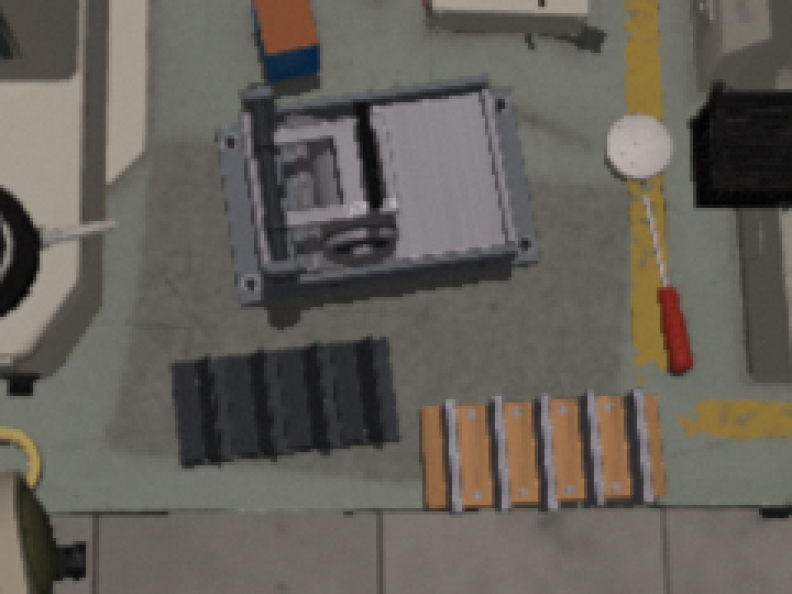

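View pics/s10c.png

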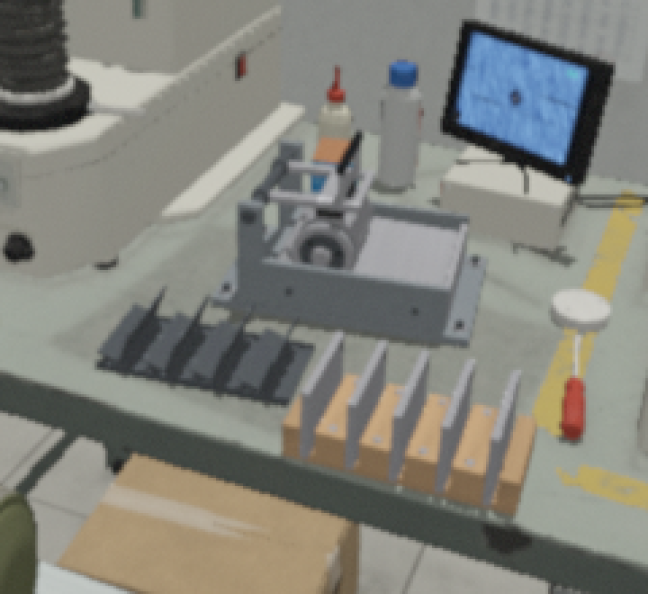

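The top view shows the stand empty and all five rack slots holding an upright coupon, at crop columns 450 to 645. The side view shows the hold-down resting on the seated roller at about (325, 245), with the arm clear of everything.

```bash
python3 -c "
from rig import robot
print(robot.finish_job())"
```

```text
the job is handed in; nothing more can be done
None
```

The job is handed in (no verdict came back): the roller is seated in the vee with the hold-down's pad lowered onto it, and all four coupons stand in the rack beside the filed one. The roller sits a few millimetres off-centre along the vee, within the cheeks.

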